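# Seat the last trial slug and hold the recessed zero button with the hex key

## Robot

A 6-joint arm with a two-finger parallel gripper is mounted at the origin on the work surface. World frame = base frame: x ahead of the robot, y to its left, z up, the work surface at z = 0. Lengths are in mm, angles in rad, forces in N, time in s.
With the tool pointing down it reaches from about 400 to 925 mm from the base axis. Payload 12.5 kg.
Tool frame: the origin (TCP) lies midway between the tips of the shut fingers; the grasp point (between the pads) lies 19 mm behind it; z points along the fingers, y is the line along which they close (so a half turn about z gives the same grasp; the last joint's range is limited). The gripper opens to 95 mm and grips with 3 to 60 N. Pads are 20 mm wide; open, the fingers measure 119 mm over their backs; the gripper's body (75 mm by 180 mm) begins 59 mm behind the grasp point.
Start: joints at [1.056, 0.491, 1.559, -0, 1.092, -0.106], TCP at [248.428, 573.524, 214.661] pointing down, gripper open.
Joint ranges: [-3.1, 3.1], [-0.84, 2.19], [0.05, 2.79], [-1.13, 4.28], [0.06, 2.93], [-2.69, 2.69]. Speed limits (rad/s): [2.22, 2.22, 2.79, 3.14, 3.14, 3.14].

## Interface

Orientations are given as [roll, pitch, yaw] about the fixed x, y, z axes, in that order (R = Rz(yaw) Ry(pitch) Rx(roll)).
In Python, from cell import env gives the robot as it stands.
- The arm moves only by the tool arm_command, never from a script. Its argument "targets" is a list of rows, each a list of 5 numbers: the shift along the tool's x, y, z in mm, then the turn about the tool's z in degrees, then the opening, from 0 (shut) to 1 (fully open). In form: [[tx, ty, tz, roll, fingers], ...]. A call has 1 to 5 rows; each row is the pose to reach, as a shift and turn from the pose commanded when the call began, along the tool's axes at that moment; what a row does not reach only later rows make up. A row lasts 1/10 s, in which the tool goes at most 50 mm and 8.59 degrees, less where a joint would pass 70% of its speed; a pose out of reach is approached as far as the arm can. A call with a gripper value outside its range is refused whole. The fingers move at their own pace and stop on an object; the grip force is fixed at half the most. Time passes only in rows, so rows that repeat a pose let the fingers close. It gives the time, the measured TCP pose, the force, the opening and the grip force at its end, in the units of the state.
- env.state(): the state, without advancing time (a new reading comes with each control period).
- env.read_camera(name): name is "scene" or "side" or "wrist"; returns a dict with "frame" (400x640x3 uint8, red, green, blue), "vertical_fov" (degrees; the focal length in pixels is half the picture's height over the tangent of half this angle, whatever the lens; pixels are square), "cx", "cy" (the principal point, pixels), "world_from_camera" (4x4, takes a point from camera to world coordinates); the wrist camera has in their place "hand_eye" (4x4, takes a point from camera to tool coordinates, whose origin is the TCP and whose axes are the flange's). Camera axes: x right, y down, z forward; pixel columns grow to the right and rows downward; lengths in mm; the calibration is good to about 2 mm. A picture is of the moment at which its call begins: read the wrist's pose just before it. There is no depth.
- env.job_done(): hands the job in; it is judged then, once.
The state is a dict: "t": time; "joints": joint angles; "qvel": joint speeds; "tau": joint torques, N m; "eef_pos": TCP position; "tcp_rot": TCP orientation; "ft_force": force on the tool from outside, world axes, zero at the start; "moment": the same for the moment, N m; "opening": opening from 0.0 (shut) to 1.0 (fully open); "grip_force": force on a finger pad.
Only numpy, scipy, OpenCV 4.12 (cv2) and the standard library are available. Lean on these libraries where they do the work, as an engineer would, in place of code of your own. Each camera call takes 0.05 s, during which the arm holds its last target. There are 200 camera calls.

## Task

Put the tungsten slug that lies on the bench into the free pocket of the aluminium tray, flat on the pocket floor with its yellow tab through the slot like its two neighbours, and let go of it. Only then take the orange hex key by its T-handle out of its block, reach its shank through the round hole in the top of the grey read-out box and push the green button in there fully down. Finish while still gripping the key and holding the button down; leave the seal face, the file and the two seated slugs as they are.

Things in the scene. Friction and masses are not known exactly. Their poses are not given: they have to be found in the camera images.
- slug_center (a point): centre (half-way up) of the loose slug's main block: dark tungsten, 24 mm along its x, 36 mm along its y, 30 mm tall, about 450 g (varies), standing upright on the bench. A yellow tab 12 mm wide and 8 mm tall sticks out 10 mm at the bottom of its +y end. A yellow band 8 mm wide is painted across its top at that same end.
- slug_tab (a point): end of the loose slug's yellow tab: 28 mm along the slug's +y from its centre, 4 mm above its underside
- free_pocket (a point): centre of the floor of the tray's free pocket, marked by a blue dot of 20 mm; 4 mm above the bench. Its x and y are the tray's. The tray is fixed, has three pockets in a row along its y, 62 mm apart; which one is free varies. Each pocket is 28 mm (x) by 40 mm (y) inside, with 4 mm thick walls that rise 6 mm above its floor; the wall at its +y end has a 17 mm wide slot in its middle for the tab. Seated, a slug has its y along the pocket's y and its tab through the slot.
- free_pocket_tab (a point): where the end of the tab comes to lie when a slug sits centred in the free pocket: 28 mm along the pocket's +y from its centre, 4 mm above its floor
- key_handle (a point): centre of the T-bar of the orange hex key, 77 mm above the bench at the start. The T-bar is 16 mm thick along its x, 66 mm long along its y, 22 mm tall; below it is an orange collar 20 mm in diameter and 14 mm tall that rests on the block, then a steel shank 7 mm in diameter and 50 mm long pointing down along -z. About 110 g. The key stands upright, loose in a 10 mm hole of a fixed wooden block 44 by 44 by 52 mm tall; lift it straight up by more than 50 mm to clear the block.
- key_tip (a point): lower end of the hex key's shank, 75 mm straight below the centre of the T-bar
- hex_key: the orange hex key itself, origin at the underside of its collar (25 mm below the T-bar's centre), z along the shank upwards, y along the T-bar
- aperture (a point): centre of the mouth of the round hole, 19 mm in diameter with a white rim, in the flat top of the fixed grey read-out box (100 by 100 by 45 mm tall, dark display beside the hole); 45 mm above the bench. The hole goes straight down.
- button_top (a point): centre of the top of the green button (16 mm in diameter) in the hole: 20 mm below the mouth when up, 26 mm when fully down
- zero_button (a joint): how far the button is pushed down, m: 0 up, 0.006 fully down. Sprung: it takes about 2 N to start it and 5 N to push it fully down, and it comes back up when let go.
- slug_b_center (a point): centre of a slug already seated in the tray, to be left there
- slug_c_center (a point): centre of the other slug already seated in the tray, to be left there
- seal_center (a point): centre of the white ceramic seal face, a loose ring 60 mm in diameter, 12 mm tall, lying on the bench; not to be moved
- file_center (a point): a point on the steel hand file with wooden handle (about 255 mm long along its x, 20 mm tall), lying on the bench beyond the tray; not to be moved
- slug: the loose slug itself, origin at the centre of its underside, y towards the tab, z up
Not all that is in view belongs to the job. Leave any purple look-alike of the slug alone.

How it is judged (in metres and radians):
On the way, in this order (a step that is already met when the one before it is completed fails the run):
1. the loose slug sits in the free pocket, tab through the slot, let go, button still up (horizontal distance between slug_center and free_pocket below 0.005 m and horizontal distance between slug_tab and free_pocket_tab below 0.006 m and height (world z) of slug_center below 0.0215 m and angle between slug's own z axis and vertical below 0.08 rad and contact force between the fingers and slug below 0.1 N and value of joint zero_button below 0.002 m), for 0.2 s.
2. the hex key is lifted out of its block in the gripper (height (world z) of key_tip above 0.05 m and contact force between the fingers and hex_key above 1 N), for 0.1 s.
At the end, for the whole second after the job is handed in: Through the last second the gripper grips the hex key, whose tip in the hole pushes the button (over 1.5 N) at least 4.5 of its 6 mm down; the released slug rests in the free pocket within 5 mm of its centre, tab end within 6 mm of its place, flat on the floor (2.5 mm, 0.08 rad) (value of joint zero_button above 0.0045 m and contact force between hex_key and zero_button above 1.5 N and contact force between the fingers and hex_key above 1 N and horizontal distance between key_tip and aperture below 0.0095 m and height (world z) of key_tip below 0.03 m and horizontal distance between slug_center and free_pocket below 0.005 m and horizontal distance between slug_tab and free_pocket_tab below 0.006 m and height (world z) of slug_center below 0.0215 m and angle between slug's own z axis and vertical below 0.08 rad and contact force between the fingers and slug below 0.1 N); the arm keeps its last pose, push and grip.
It fails at once if the button is pushed before the slug is in its pocket (value of joint zero_button above 0.003 m and horizontal distance between slug_tab and free_pocket_tab above 0.01 m).
It fails at once if a seated slug is moved more than 10 mm (distance of any of slug_b_center, slug_c_center from where it was at the start of the episode above 0.01 m).
It fails at once if the seal face or the file is moved more than 15 mm (distance of any of seal_center, file_center from where it was at the start of the episode above 0.015 m).
It also fails if it takes over 51 s, if anything falls off the work surface, if the arm or the gripper's body presses on something with over 40 N, if the wrist force passes 120 N, or if a joint passes its speed limit or range.

## Working session

There is one attempt and no reset: what is moved stays moved. The work goes in short steps, Python scripts to look and compute and a tool call to move; the robot and the scene stay as the last step left them, time stands still between calls to the robot, and variables do not carry over. Pictures are saved under pics/ and viewed, at most 10 in all, crops included, and the job is handed in when it is done.

Besides the shell and the picture viewer there is one more tool, called after "Emit:" by a JSON object that holds its "fn" and its "kwargs", one argument or row to a line. arm_command: Moves the arm, as the interface text tells. Its arguments: {"type":"object","properties":{"targets":{"type":"array","items":{"type":"array","items":{"type":"number"}}}},"required":["targets"]}

```bash
mkdir -p pics; ls; cat > h.py <<'E'
import numpy as np, cv2, json
from cell import env
from scipy.spatial.transform import Rotation as R
def snap(n,f):
    s=env.state(); c=env.read_camera(n)
    cv2.imwrite(f'pics/{f}.png',c['frame'][:,:,::-1])
    if n=='wrist':
        T=np.eye(4);T[:3,:3]=R.from_euler('xyz',s['tcp_rot']).as_matrix();T[:3,3]=s['eef_pos']
        M=T@np.array(c['hand_eye'])
    else: M=np.array(c['world_from_camera'])
    np.savez(f'pics/{f}.npz',M=M,k=[200/np.tan(np.radians(c['vertical_fov']/2)),c['cx'],c['cy']])
    return c['frame']
def px(f,u,v,z):
    d=np.load(f'pics/{f}.npz');M=d['M'];k=d['k']
    r=M[:3,:3]@np.array([(u-k[1])/k[0],(v-k[2])/k[0],1]);o=M[:3,3]
    return (o+r*(z-o[2])/r[2]).round(1)
def tool(p):  # world point -> tool shift
    s=env.state();return (R.from_euler('xyz',s['tcp_rot']).as_matrix().T@(np.array(p)-s['eef_pos'])).round(1)
E
python3 - <<'E'
from h import *
print(env.state())
a=snap('scene','sc');b=snap('side','si');c=snap('wrist','w0')
for f in('sc','si','w0'):
    d=np.load(f'pics/{f}.npz');print(f,d['M'].round(2),d['k'])
E
```

```text
pics
{'t': 0.0, 'joints': array([ 1.05640681e+00,  4.91564141e-01,  1.55943964e+00,  1.80338056e-06,
        1.09172305e+00, -1.05597796e-01]), 'qvel': array([ 1.56432720e-03,  6.46513773e-05, -8.75256303e-04, -4.39522039e-04,
        3.50769206e-04,  1.02821713e-03]), 'tau': array([-2.59646826e-03, -6.12635207e+01, -2.58168554e+01,  6.91555627e-02,
        4.83236276e-02, -9.24832989e-05]), 'eef_pos': array([248.29419283, 573.29613701, 214.06228694]), 'tcp_rot': array([-3.14046496e+00, -1.21135113e-04,  2.73280003e+00]), 'ft_force': array([0.313002  , 0.61673217, 0.56858478]), 'moment': array([-0.01401457,  0.02493831, -0.0300739 ]), 'grip_force': 0.0, 'opening': 1.0014155020515745}
sc [[-7.7000e-01  5.5000e-01 -3.3000e-01  8.2173e+02]
 [ 6.4000e-01  6.7000e-01 -3.8000e-01  3.2757e+02]
 [ 1.0000e-02 -5.0000e-01 -8.6000e-01  8.1795e+02]
 [ 0.0000e+00  0.0000e+00  0.0000e+00  1.0000e+00]] [369.11125592 317.79021388 203.6322885 ]
si [[ 8.7000e-01 -2.5000e-01  4.2000e-01  1.7750e+01]
 [-4.9000e-01 -4.4000e-01  7.5000e-01 -9.0771e+02]
 [-1.0000e-02 -8.6000e-01 -5.1000e-01  7.1826e+02]
 [ 0.0000e+00  0.0000e+00  0.0000e+00  1.0000e+00]] [472.20140926 322.98799378 202.0455951 ]
w0 [[ 4.0000e-01  8.9000e-01  2.4000e-01  1.8094e+02]
 [ 9.2000e-01 -3.8000e-01 -1.1000e-01  6.0226e+02]
 [-0.0000e+00  2.6000e-01 -9.6000e-01  3.8430e+02]
 [ 0.0000e+00  0.0000e+00  0.0000e+00  1.0000e+00]] [282.60899441 325.76779088 196.98348362]
```

View pics/sc.png

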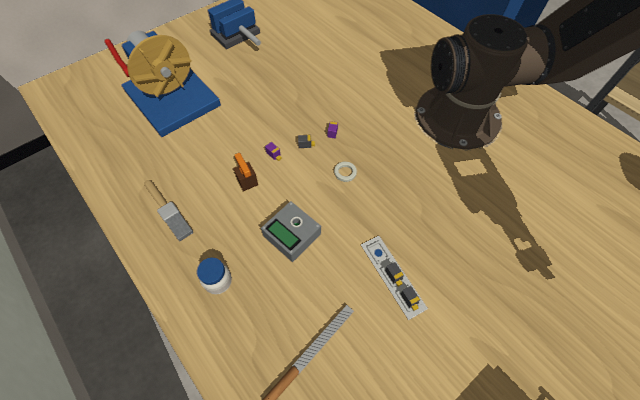

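View pics/w0.png

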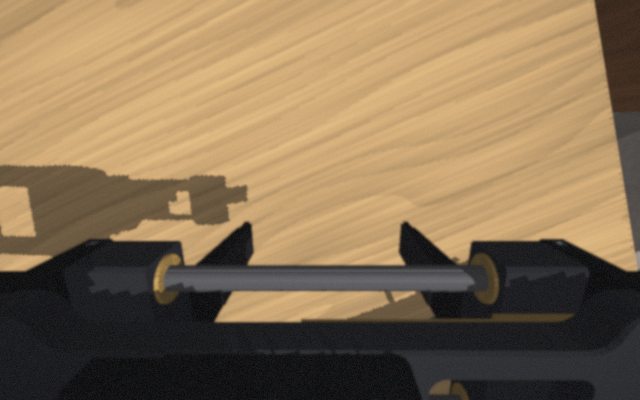

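The scene shows these possible slugs:
- a purple look-alike at (273,150)
- a dark block with yellow at (304,141)
- a purple look-alike at (332,130)
- seated slugs at (393,272) and (409,296)

I choose the dark one at (304,141). The free pocket is at (378,253), the key at (245,168) and the hole at (297,222). I'll check the choice in an enlarged crop.

```bash
python3 - <<'E'
from h import *
a=cv2.imread('pics/sc.png')
A=cv2.resize(a[110:180,255:350],None,fx=8,fy=8,interpolation=2)[:560,:760]
t=cv2.resize(a[230:325,355:430],None,fx=5,fy=5,interpolation=2)
k=cv2.resize(a[145:240,225:310],None,fx=5,fy=5,interpolation=2)
B=np.hstack([t,k]);print(t.shape,k.shape)
cv2.imwrite('pics/cA.png',A);cv2.imwrite('pics/cB.png',B)
E
```

```text
(475, 375, 3) (475, 425, 3)
```

View pics/cA.png

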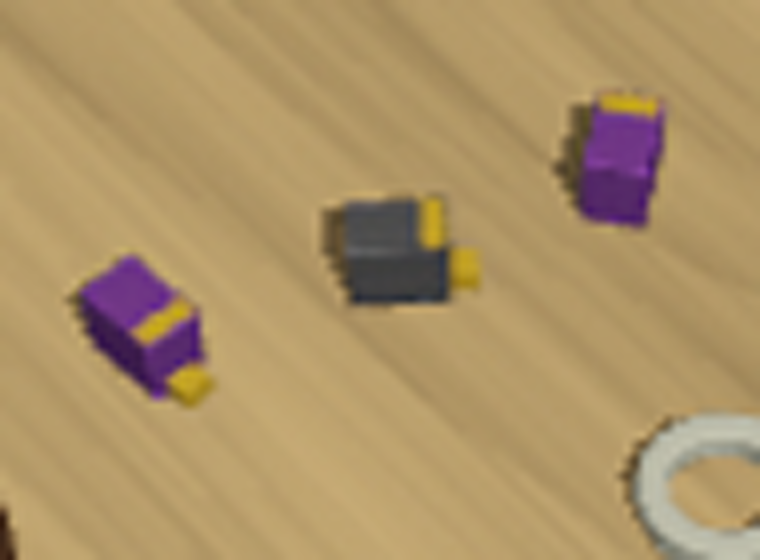

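View pics/cB.png

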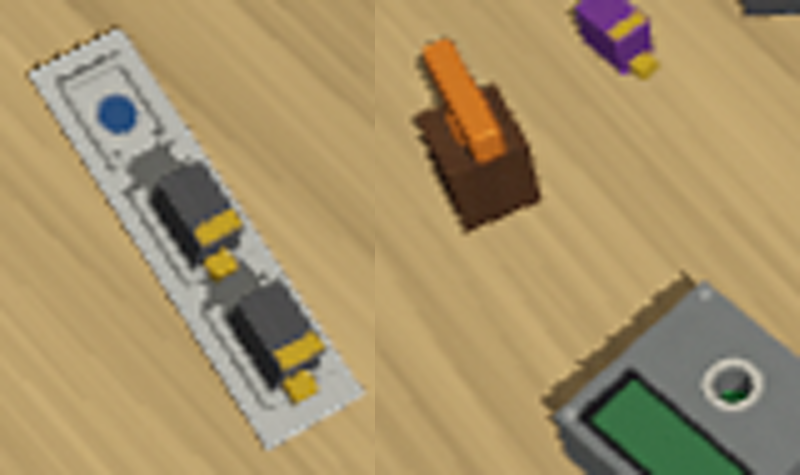

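The crop confirms the dark slug, with its tab to the right: top-face corners in the crop are (345,203), (440,198), (448,248) and (347,250), tab end at (480,268). The blue dot is at crop (117,115), the T-bar ends at crop (438,45) and (487,140), and the hole at crop (732,384).

```bash
python3 - <<'E'
from h import *
A=lambda x,y,z:px('sc',255+(x-3.5)/8,110+(y-3.5)/8,z)
T=lambda x,y,z:px('sc',355+(x-2)/5,230+(y-2)/5,z)
K=lambda x,y,z:px('sc',225+(x-375-2)/5,145+(y-2)/5,z)
c=[A(345,203,30),A(440,198,30),A(448,248,30),A(347,250,30)]
print('slug',c,np.mean(c,0),'tab',A(479,268,4))
print('purple',A(185,385,4),A(140,300,30),A(622,150,30))
print('dot',T(117,115,4));b=T(197,200,34);cc=T(275,325,34);print('b,c tops',b,cc)
print('key ends',K(440,45,88),K(487,133,88)); print('hole',K(732,384,45)); print('ring',A(722,490,6))
print('tool', tool(np.mean(c,0)))
E
```

```text
slug [array([ 426.5, -224.4,   30. ]), array([ 399.6, -205.3,   30. ]), array([ 411.5, -186.3,   30. ]), array([ 438.8, -207.5,   30. ])] [ 419.1   -205.875   30.   ] tab [ 395.2 -189.4    4. ]
purple [ 505.9 -213.6    4. ] [ 506.4 -234.7   30. ] [ 336.5 -182.    30. ]
dot [489.4 162.5   4. ]
b,c tops [502.7 220.5  34. ] [517.2 281.6  34. ]
key ends [ 607.7 -230.7   88. ] [ 619.7 -171.9   88. ]
hole [600.1  -8.7  45. ]
ring [393.6 -62.9   6. ]
tool [-466.5 -647.   184.7]
```

Emit:
{"fn": "arm_command", "kwargs": {
  "targets": [
    [-236, -87, 0, 13.6, 1],
    [-236, -87, 0, 13.6, 1],
    [-236, -87, 0, 13.6, 1],
    [-236, -87, 0, 13.6, 1],
    [-236, -87, 0, 13.6, 1]
  ]
}}

```text
t: 0.65
eef_pos: [430.4, 399.4, 214.6]
tcp_rot: [-3.142, -0.0, 2.496]
ft_force: [1.3, 1.9, 0.1]
opening: 1.0
grip_force: 0.0
```

Emit:
{"fn": "arm_command", "kwargs": {
  "targets": [
    [-187, -166, 0, 0, 1],
    [-187, -166, 0, 0, 1],
    [-187, -166, 0, 0, 1],
    [-187, -166, 0, 0, 1],
    [-187, -166, 0, 0, 1]
  ]
}}

```text
t: 1.15
eef_pos: [478.6, 153.9, 214.6]
tcp_rot: [3.141, 0.0, 2.496]
ft_force: [1.1, 0.9, -0.2]
opening: 1.001
grip_force: 0.0
```

```bash
python3 - <<'E'
from h import *
a=snap('wrist','w1')
E
```

```text
(no output)
```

View pics/w1.png

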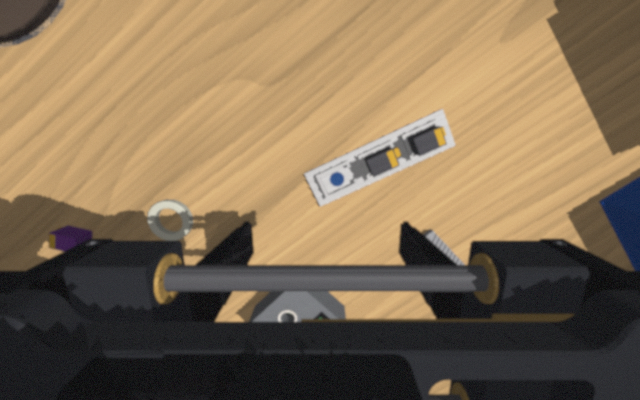

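Emit:
{"fn": "arm_command", "kwargs": {
  "targets": [
    [-132, -200, 0, 0, 1],
    [-132, -200, 0, 0, 1],
    [-132, -200, 0, 0, 1],
    [-132, -200, 0, 0, 1],
    [-132, -200, 0, 0, 1]
  ]
}}

```text
t: 1.7
eef_pos: [463.1, -85.6, 214.7]
tcp_rot: [3.142, 0.0, 2.495]
ft_force: [0.9, 0.8, -0.6]
opening: 0.998
grip_force: 0.0
```

Emit:
{"fn": "arm_command", "kwargs": {
  "targets": [
    [-97, -122, 50, 0, 1],
    [-97, -122, 50, 0, 1],
    [-97, -122, 50, 0, 1],
    [-97, -122, 50, 0, 1],
    [-97, -122, 50, 0, 1]
  ]
}}

```text
t: 2.2
eef_pos: [467.1, -240.5, 163.6]
tcp_rot: [-3.142, -0.002, 2.493]
ft_force: [-0.1, 1.2, -0.3]
opening: 0.999
grip_force: 0.0
```

```bash
python3 - <<'E'
from h import *
print('dot',px('w1',336.5,179.5,4),'hole',px('w1',288,317,45))
c=[px('w1',*p,10) for p in[(306,174),(319,205),(455,143),(444,110)]]; print(c,np.mean(c,0))
snap('wrist','w2')
s=env.state();print(s['eef_pos'],s['tcp_rot'])
a=cv2.imread('pics/w2.png');cv2.imwrite('pics/w2c.png',cv2.resize(a[60:260,200:460],None,fx=3,fy=3,interpolation=2))
E
```

```text
dot [491.9 162.2   4. ] hole [601.8  -5.9  45. ]
[array([460. , 134.5,  10. ]), array([505.1, 122. ,  10. ]), array([545. , 315.3,  10. ]), array([500.7, 325.1,  10. ])] [502.7   224.225  10.   ]
[ 467.24784614 -239.14163302  164.20733854] [ 3.14139544e+00 -1.30041592e-03  2.49388878e+00]
```

View pics/w2c.png

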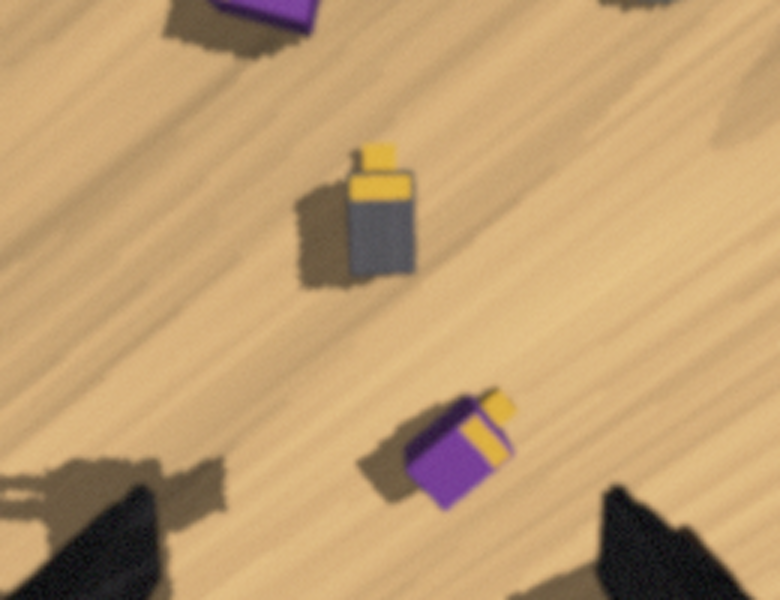

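```bash
python3 - <<'E'
from h import *
P=lambda x,y,z:px('w2',200+(x-1)/3,60+(y-1)/3,z)
c=[P(348,171,30),P(412,171,30),P(415,273,30),P(349,275,30)]
m=np.mean(c,0);print(c,m,'tab',P(378,144,6))
d=(c[0]+c[1]-c[2]-c[3]);print(np.degrees(np.arctan2(d[1],d[0])))
print(np.degrees(env.state()['tcp_rot'][2]),tool([m[0],m[1],8]))
E
```

```text
[array([ 399.6, -202.5,   30. ]), array([ 412.9, -184.9,   30. ]), array([ 441.6, -204.9,   30. ]), array([ 427.9, -224. ,   30. ])] [ 420.5   -204.075   30.   ] tab [ 397.9 -188.2    6. ]
143.9427539484097
142.88930169578228 [ 58.2  -0.3 156.3]
```

Emit:
{"fn": "arm_command", "kwargs": {
  "targets": [
    [50, 0, 0, -0.8, 1],
    [58, 0, 30, -0.8, 1],
    [58, 0, 80, -0.8, 0.8],
    [58, 0, 130, -0.8, 0.6],
    [58, 0, 156, -0.8, 0.5]
  ]
}}

```text
t: 2.75
eef_pos: [420.7, -202.0, 6.7]
tcp_rot: [3.141, -0.002, 2.511]
ft_force: [0.1, -0.4, 0.1]
opening: 0.804
grip_force: 0.0
```

Emit:
{"fn": "arm_command", "kwargs": {
  "targets": [
    [0, 0, 0, 0, 0.4],
    [0, 0, 0, 0, 0],
    [0, 0, 0, 0, 0],
    [0, 0, 0, 0, 0],
    [0, 0, 0, 0, 0]
  ]
}}

```text
t: 3.25
eef_pos: [421.8, -204.4, 9.8]
tcp_rot: [3.141, 0.002, 2.509]
ft_force: [0.4, 0.2, 0.3]
opening: 0.384
grip_force: 0.0
```

Emit:
{"fn": "arm_command", "kwargs": {
  "targets": [
    [0, 0, 0, 0, 0],
    [0, 0, 0, 0, 0],
    [0, 0, 0, 0, 0],
    [0, 0, 0, 0, 0],
    [0, 0, 0, 0, 0]
  ]
}}

```text
t: 3.75
eef_pos: [421.4, -204.3, 9.1]
tcp_rot: [3.141, 0.001, 2.509]
ft_force: [-0.0, 0.4, 7.8]
opening: 0.25
grip_force: 30.0
```

Emit:
{"fn": "arm_command", "kwargs": {
  "targets": [
    [0, 0, -20, 0, 0],
    [0, 0, -60, 0, 0],
    [0, 0, -100, 0, 0],
    [16, 34, -100, 8, 0],
    [32, 67, -100, 16, 0]
  ]
}}

```text
t: 4.25
eef_pos: [435.2, -131.0, 109.6]
tcp_rot: [3.141, 0.002, 2.222]
ft_force: [0.3, -1.0, -4.5]
opening: 0.251
grip_force: 30.0
```

Emit:
{"fn": "arm_command", "kwargs": {
  "targets": [
    [33, 38, 0, 8.5, 0],
    [66, 76, 0, 17, 0],
    [99, 114, 0, 25.5, 0],
    [132, 152, 0, 34, 0],
    [164, 188, 0, 42, 0]
  ]
}}

```text
t: 4.75
eef_pos: [476.6, 79.0, 108.4]
tcp_rot: [-3.141, -0.0, 1.587]
ft_force: [0.7, -0.4, -4.9]
opening: 0.252
grip_force: 30.0
```

Emit:
{"fn": "arm_command", "kwargs": {
  "targets": [
    [0, 0, 0, 7.7, 0],
    [0, 0, 20, 7.7, 0],
    [0, 0, 40, 7.7, 0],
    [0, 0, 40, 7.7, 0],
    [0, 0, 40, 7.7, 0]
  ]
}}

```text
t: 5.25
eef_pos: [476.6, 77.2, 68.6]
tcp_rot: [-3.14, 0.0, 1.458]
ft_force: [0.3, -0.0, -4.3]
opening: 0.25
grip_force: 30.0
```

```bash
python3 - <<'E'
from h import *
snap('wrist','w3')
s=env.state();print(s['eef_pos'],s['tcp_rot'],np.degrees(s['tcp_rot'][2]),s['joints'])
a=cv2.imread('pics/w3.png');cv2.imwrite('pics/w3c.png',cv2.resize(a[60:260,200:460],None,fx=3,fy=3,interpolation=2))
E
```

```text
[476.97438558  77.19395705  69.09412733] [ 3.14157739e+00 -8.81043564e-05  1.45835083e+00] 83.5573476454011 [2.35869257e-02 5.13650100e-01 2.04484038e+00 1.54779969e-04
 5.83075111e-01 1.35903217e-01]
```

View pics/w3c.png

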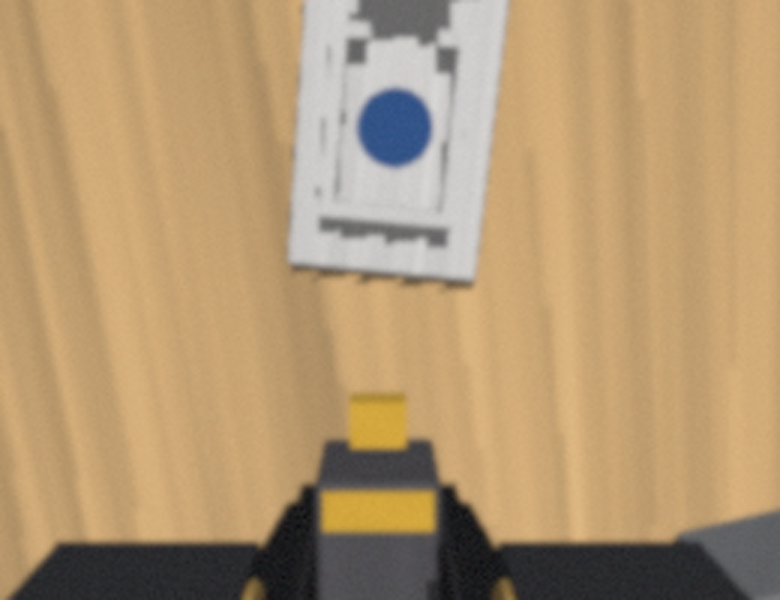

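```bash
python3 - <<'E'
from h import *
P=lambda x,y,z:px('w3',200+(x-1)/3,60+(y-1)/3,z)
print('dot',P(395,127,4))
for q in [((290,262),(303,0)),((474,280),(508,0))]:
  for z in (0,4,10):
    d=P(*q[1],z)-P(*q[0],z);print(z,np.degrees(np.arctan2(d[1],d[0])))
d=P(474,280,10)-P(290,262,10);print('end',d,np.degrees(np.arctan2(d[1],d[0])))
for n,p in dict(tabtop=(378,403,68),tabbot=(378,394,60),bL=(321,488,90),bR=(436,488,90),bL2=(318,533,90),bR2=(436,533,90)).items():
  w=P(*p);print(n,w,tool(w))
D=P(395,127,4);print(tool(D))
E
```

```text
dot [491.1 163.2   4. ]
0 79.05949592029224
4 79.06521310233437
10 79.0572310596068
0 78.2381928575906
4 78.1987464668683
10 78.23509075177851
end [ 48.4 -10.3   0. ] -12.01388799943126
tabtop [480.1 105.8  68. ] [28.8 -0.1  1.1]
tabbot [480.1 105.7  60. ] [28.7 -0.1  9.1]
bL [468.3  96.4  90. ] [ 18.1 -10.8 -20.9]
bR [489.6  94.   90. ] [ 18.1  10.7 -20.9]
bL2 [466.6  87.5  90. ] [  9.1 -11.5 -20.9]
bR2 [488.8  85.   90. ] [  9.1  10.9 -20.9]
[87.   4.4 65.1]
```

Emit:
{"fn": "arm_command", "kwargs": {
  "targets": [
    [40, 2, 0, 5.3, 0],
    [86.5, 4.5, 10, 5.3, 0],
    [86.5, 4.5, 30, 5.3, 0],
    [86.5, 4.5, 40, 5.3, 0],
    [86.5, 4.5, 40, 5.3, 0]
  ]
}}

```text
t: 5.8
eef_pos: [490.4, 162.3, 28.1]
tcp_rot: [-3.14, 0.001, 1.366]
ft_force: [-0.4, -0.2, -4.7]
opening: 0.251
grip_force: 30.0
```

```bash
python3 - <<'E'
from h import *
snap('wrist','w4')
s=env.state();print(s['eef_pos'],np.degrees(s['tcp_rot'][2]),tool([491.1,163.2,13]))
a=cv2.imread('pics/w4.png');cv2.imwrite('pics/w4c.png',cv2.resize(a[120:260,230:430],None,fx=4,fy=4,interpolation=2))
E
```

```text
[490.86874194 162.08249527  28.80977166] 78.22132891917433 [ 1.1  0.  15.8]
```

View pics/w4c.png

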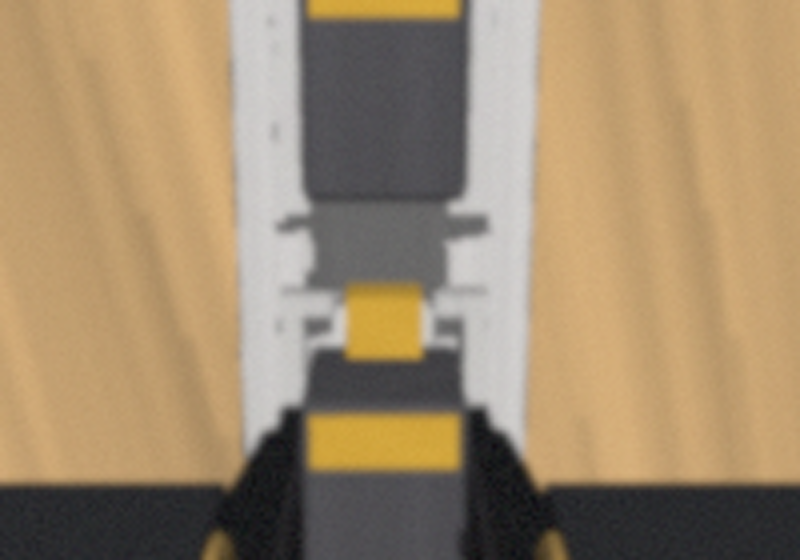

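Emit:
{"fn": "arm_command", "kwargs": {
  "targets": [
    [0.5, 0, 5, 0, 0],
    [0.5, 0, 9, 0, 0],
    [0.5, 0, 12, 0, 0],
    [0.5, 0, 14, 0, 0],
    [0.5, 0, 14, 0, 0]
  ]
}}

```text
t: 6.35
eef_pos: [491.0, 163.1, 14.4]
tcp_rot: [-3.141, 0.0, 1.366]
ft_force: [-0.3, -0.3, -4.4]
opening: 0.248
grip_force: 30.0
```

Emit:
{"fn": "arm_command", "kwargs": {
  "targets": [
    [0, 0, 1, 0, 0],
    [0, 0, 1, 0, 0],
    [0, 0, 1, 0, 0.4],
    [0, 0, 1, 0, 0.4],
    [0, 0, 1, 0, 0.4]
  ]
}}

```text
t: 6.85
eef_pos: [491.3, 163.3, 13.9]
tcp_rot: [3.141, -0.0, 1.366]
ft_force: [0.3, -0.1, 0.3]
opening: 0.387
grip_force: 0.0
```

Emit:
{"fn": "arm_command", "kwargs": {
  "targets": [
    [0, 0, 0, 0, 0.4],
    [0, 0, 0, 0, 0.4],
    [0, 0, -30, 0, 0.4],
    [0, 0, -75, 0, 0.6],
    [-30, 0, -115, 0, 0.8]
  ]
}}

```text
t: 7.35
eef_pos: [485.4, 135.1, 130.1]
tcp_rot: [3.141, -0.001, 1.368]
ft_force: [0.9, -0.6, 1.6]
opening: 0.513
grip_force: 0.0
```

```bash
python3 - <<'E'
from h import *
snap('wrist','w5')
s=env.state();print(s['t'],s['eef_pos'],np.degrees(s['tcp_rot'][2]),s['opening'])
a=cv2.imread('pics/w5.png');cv2.imwrite('pics/w5c.png',cv2.resize(a[60:260,200:460],None,fx=3,fy=3,interpolation=2))
E
```

```text
7.4 [485.93894172 131.6858256  135.38586862] 78.36560667154937 0.5571629381240778
```

View pics/w5c.png

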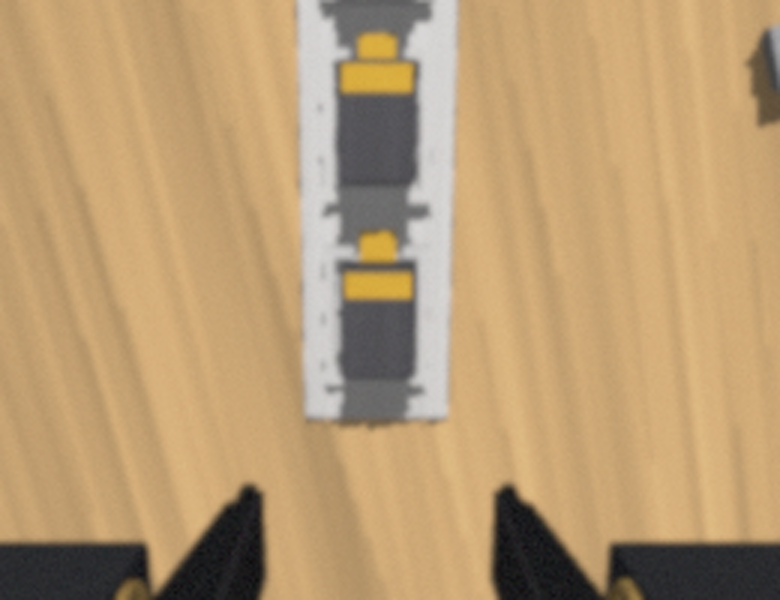

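Picture 9 shows our slug at about (378,320), sitting like its neighbour at (377,130), with its tab through the slot at (378,247). It's released, so the key is next.

Emit:
{"fn": "arm_command", "kwargs": {
  "targets": [
    [-20, 10, -40, 0, 1],
    [-65, 34, -70, 0, 1],
    [-109, 58, -70, 0, 1],
    [-153, 82, -70, 0, 1],
    [-196, 105, -70, 0, 1]
  ]
}}

```text
t: 7.9
eef_pos: [546.2, -74.6, 199.2]
tcp_rot: [3.141, -0.0, 1.366]
ft_force: [0.9, 0.5, 0.3]
opening: 0.965
grip_force: 0.0
```

Emit:
{"fn": "arm_command", "kwargs": {
  "targets": [
    [-44, 23, 0, 0, 1],
    [-88, 47, 0, 0, 1],
    [-132, 70, 0, 0, 1],
    [-165, 88, 0, 0, 1],
    [-165, 88, 0, 0, 1]
  ]
}}

```text
t: 8.4
eef_pos: [598.9, -256.4, 197.7]
tcp_rot: [3.141, 0.0, 1.362]
ft_force: [0.1, -0.2, -0.6]
opening: 0.999
grip_force: 0.0
```

```bash
cat > k.py <<'E'
from h import *
import sys
f=sys.argv[1]
b,o=px('w5',200+376/3,60+77/3,34),px('w5',200+377/3,60+285/3,34);print('slug gap',np.linalg.norm(b-o))
a=snap('wrist',f); s=env.state();print(s['t'],s['eef_pos'],np.degrees(s['tcp_rot'][2]))
h=cv2.cvtColor(a,cv2.COLOR_RGB2HSV)
m=cv2.inRange(h,(5,190,120),(16,255,255))
n,l,st,c=cv2.connectedComponentsWithStats(m)
i=1+np.argmax(st[1:,4]);print(st[i],c[i])
r=cv2.boxPoints(cv2.minAreaRect(np.argwhere(l==i)[:,::-1].astype(np.float32)));print(r)
x,y,w,hh=st[i][:4]
cv2.imwrite(f'pics/{f}c.png',cv2.resize(a[max(y-30,0):y+hh+60,max(x-60,0):x+w+60,::-1],None,fx=3,fy=3,interpolation=2));print('off',max(x-60,0),max(y-30,0))
p=[px(f,*q,88) for q in r];print(p,np.mean(p,0),tool(np.mean(p,0)))
E
python3 k.py w6
```

```text
slug gap 60.992130639944044
8.45 [ 598.34180349 -254.01087457  197.71310545] 78.11031117889006
[323 115  17  55 433] [330.51501155 148.50808314]
[[323. 115.]
 [339. 115.]
 [339. 169.]
 [323. 169.]]
off 263 85
[array([ 613.1, -179.6,   88. ]), array([ 628. , -182.8,   88. ]), array([ 617.8, -233.6,   88. ]), array([ 602.2, -230.3,   88. ])] [ 615.275 -206.575   88.   ] [ 49.9   6.9 109.7]
```

View pics/w6c.png

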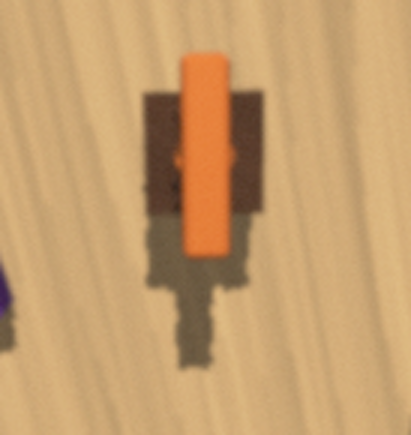

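The last picture shows the bar's corners at crop (182,54), (228,54), (231,256) and (185,257), upright on the block and almost parallel to the tool's x.

```bash
python3 - <<'E'
from h import *
P=lambda x,y,z:px('w6',263+(x-1)/3,85+(y-1)/3,z)
c=[P(*q,88) for q in[(182,54),(228,54),(231,256),(185,257)]];m=np.mean(c,0)
d=c[0]+c[1]-c[2]-c[3];print(c,m,np.linalg.norm(d)/2,np.degrees(np.arctan2(d[1],d[0])))
s=env.state();print(s['eef_pos'],np.degrees(s['tcp_rot'][2]),tool([m[0],m[1],77]))
E
```

```text
[array([ 615.7, -168.8,   88. ]), array([ 629.8, -171.8,   88. ]), array([ 618.3, -234.7,   88. ]), array([ 603.2, -231.9,   88. ])] [ 616.75 -201.8    88.  ] 64.13267497929584 79.2157021324374
[ 598.34180349 -254.01087457  197.71310545] 78.11031117889006 [ 54.8   7.3 120.7]
```

Emit:
{"fn": "arm_command", "kwargs": {
  "targets": [
    [40, 7.3, 0, -1.1, 0.8],
    [54.8, 7.3, 30, -1.1, 0.6],
    [54.8, 7.3, 75, -1.1, 0.6],
    [54.8, 7.3, 85, -1.1, 0.6],
    [54.8, 7.3, 85, -1.1, 0.6]
  ]
}}

```text
t: 8.95
eef_pos: [616.2, -199.0, 112.7]
tcp_rot: [-3.139, -0.001, 1.386]
ft_force: [0.2, -0.6, 0.7]
opening: 0.64
grip_force: 0.0
```

```bash
python3 - <<'E'
from h import *
s=env.state();print(s['eef_pos'],np.degrees(s['tcp_rot'][2]),s['opening'],tool([616.75,-201.8,68.5]))
E
```

```text
[ 616.19067326 -198.96068404  112.7011913 ] 79.40849904226285 0.6396499519825156 [-2.7  1.2 44.2]
```

Emit:
{"fn": "arm_command", "kwargs": {
  "targets": [
    [-2, 0.8, 20, 0, 0.6],
    [-2, 0.8, 40, 0, 0.5],
    [-2, 0.8, 44, 0, 0.4],
    [-2, 0.8, 44, 0, 0.3],
    [-2, 0.8, 44, 0, 0]
  ]
}}

```text
t: 9.45
eef_pos: [617.9, -202.4, 71.4]
tcp_rot: [3.139, 0.0, 1.385]
ft_force: [0.4, -0.3, -0.1]
opening: 0.32
grip_force: 0.0
```

Emit:
{"fn": "arm_command", "kwargs": {
  "targets": [
    [0, 0, 0, 0, 0],
    [0, 0, 0, 0, 0],
    [0, 0, 0, 0, 0],
    [0, 0, 0, 0, 0],
    [0, 0, 0, 0, 0]
  ]
}}

```text
t: 9.95
eef_pos: [617.6, -202.1, 70.6]
tcp_rot: [3.14, 0.0, 1.385]
ft_force: [-1.4, 0.2, 6.7]
opening: 0.168
grip_force: 30.0
```

Emit:
{"fn": "arm_command", "kwargs": {
  "targets": [
    [0, 0, -10, 0, 0],
    [0, 0, -25, 0, 0],
    [0, 0, -45, 0, 0],
    [0, 0, -65, 0, 0],
    [0, 0, -90, 0, 0]
  ]
}}

```text
t: 10.45
eef_pos: [617.1, -201.9, 161.2]
tcp_rot: [-3.141, -0.0, 1.385]
ft_force: [-0.2, -0.5, -1.0]
opening: 0.164
grip_force: 30.0
```

Emit:
{"fn": "arm_command", "kwargs": {
  "targets": [
    [0, 0, 0, 0, 0],
    [0, 0, 0, 0, 0],
    [0, 0, 0, 0, 0]
  ]
}}

```text
t: 10.75
eef_pos: [616.8, -201.8, 158.8]
tcp_rot: [-3.14, -0.0, 1.385]
ft_force: [-0.1, -0.1, -1.4]
opening: 0.167
grip_force: 30.0
```

```bash
python3 - <<'E'
from h import *
s=env.state();print(s['eef_pos'],np.degrees(s['tcp_rot'][2]),s['opening'],s['grip_force'],s['ft_force'])
print(tool([600.1,-8.7,0]),tool([601.8,-5.9,0]))
E
```

```text
[ 616.84506618 -201.81181396  158.84550756] 79.369962509822 0.16662444486965236 29.950443506240845 [-0.14976167 -0.10541303 -1.36814319]
[186.6 -51.9 159. ] [189.7 -50.7 159. ]
```

Emit:
{"fn": "arm_command", "kwargs": {
  "targets": [
    [40, -16, 0, 0, 0],
    [80, -34, 0, 0, 0],
    [125, -51, 0, 0, 0],
    [125, -51, 0, 0, 0],
    [125, -51, 0, 0, 0]
  ]
}}

```text
t: 11.25
eef_pos: [590.0, -68.8, 159.0]
tcp_rot: [-3.14, -0.0, 1.387]
ft_force: [0.8, -0.1, -0.7]
opening: 0.167
grip_force: 30.0
```

```bash
cat > hole.py <<'E'
from h import *
import sys
f=sys.argv[1]
a=snap('wrist',f); s=env.state();print(s['t'],s['eef_pos'],np.degrees(s['tcp_rot'][2]))
h=cv2.cvtColor(a,cv2.COLOR_RGB2HSV)
d=np.load(f'pics/{f}.npz');M=np.linalg.inv(d['M']);k=d['k']
q=M@np.array([601,-7.3,45,1]);u,v=k[0]*q[0]/q[2]+k[1],k[0]*q[1]/q[2]+k[2];print('expect',u,v)
m=cv2.inRange(h,(0,0,185),(180,70,255))
n,l,st,c=cv2.connectedComponentsWithStats(m)
for i in range(1,n):
  if st[i,4]>15 and abs(c[i]-[u,v]).max()<60:
    e=cv2.fitEllipse(cv2.convexHull(np.argwhere(l==i)[:,::-1].astype(np.float32)))
    p=px(f,*e[0],45);print(st[i],e,p,tool(p),'mm/px',q[2]/k[0])
E
python3 hole.py w7
```

```text
11.3 [590.20183941 -69.75871648 158.98551784] 79.40685736279512
expect 324.99951064311523 131.6920503015471
[313 118  27  28 271] ((325.98541259765625, 131.39537048339844), (27.637903213500977, 28.41185188293457), 179.94715881347656) [602.   -7.2  45. ] [ 63.7   0.2 114. ] mm/px 0.9803194450066809
```

Emit:
{"fn": "arm_command", "kwargs": {
  "targets": [
    [40, 0, 0, 0, 0],
    [63.7, 0.2, 0, 0, 0],
    [63.7, 0.2, 20, 0, 0],
    [63.7, 0.2, 35, 0, 0],
    [63.7, 0.2, 35, 0, 0]
  ]
}}

```text
t: 11.8
eef_pos: [601.5, -8.2, 122.4]
tcp_rot: [-3.138, 0.0, 1.384]
ft_force: [0.4, 0.2, -1.2]
opening: 0.169
grip_force: 30.0
```

```bash
python3 - <<'E'
from h import *
s=env.state();print(s['t'],s['eef_pos'],s['ft_force'],s['moment'],tool([602,-7.2,90]))
# orange handle and shank axis check in side/scene: expected handle top centre vs seen
for n in('scene','side'):
    a=snap(n,n+'8');d=np.load(f'pics/{n}8.npz');M=np.linalg.inv(d['M']);k=d['k']
    for z in(124,99,75,55,45):
        q=M@np.array([*s['eef_pos'][:2],z,1]);print(n,z,(k[0]*q[:2]/q[2]+k[1:]).round(1))
    h=cv2.cvtColor(a,cv2.COLOR_RGB2HSV);m=cv2.inRange(h,(3,180,70),(18,255,255))
    nn,l,st,c=cv2.connectedComponentsWithStats(m);print([(st[i].tolist(),c[i].round(1)) for i in range(1,nn) if st[i,4]>30])
E
```

```text
11.8 [601.469994    -8.15275702 122.35957683] [ 0.43584757  0.23399617 -1.22245762] [-0.08507624  0.09941251  0.0005098 ] [ 1.   0.5 32.4]
scene 124 [294.1 205.2]
scene 99 [294.6 210.8]
scene 75 [295.1 215.9]
scene 55 [295.5 219.9]
scene 45 [295.7 221.9]
[([292, 199, 12, 19, 143], array([297.4, 208.5]))]
side 124 [349.5 190.5]
side 99 [349.3 198.9]
side 75 [349.1 206.7]
side 55 [348.9 213.2]
side 45 [348.8 216.3]
[([347, 182, 9, 16, 116], array([351. , 189.9]))]
```

Emit:
{"fn": "arm_command", "kwargs": {
  "targets": [
    [0.5, 0.5, 8, 0, 0],
    [0.5, 0.5, 16, 0, 0],
    [0.5, 0.5, 25, 0, 0],
    [0.5, 0.5, 25, 0, 0],
    [0.5, 0.5, 25, 0, 0]
  ]
}}

```text
t: 12.4
eef_pos: [602.7, -6.8, 99.4]
tcp_rot: [-3.141, -0.0, 1.385]
ft_force: [-0.9, 0.1, -1.5]
opening: 0.169
grip_force: 30.0
```

Emit:
{"fn": "arm_command", "kwargs": {
  "targets": [
    [0, 0, 3, 0, 0],
    [0, 0, 6, 0, 0],
    [0, 0, 9, 0, 0],
    [0, 0, 9, 0, 0],
    [0, 0, 9, 0, 0]
  ]
}}

```text
t: 12.9
eef_pos: [602.9, -6.8, 90.8]
tcp_rot: [3.141, -0.0, 1.385]
ft_force: [0.1, -0.6, 2.6]
opening: 0.168
grip_force: 30.0
```

Emit:
{"fn": "arm_command", "kwargs": {
  "targets": [
    [0, 0, 1, 0, 0],
    [0, 0, 2, 0, 0],
    [0, 0, 3, 0, 0],
    [0, 0, 3, 0, 0],
    [0, 0, 3, 0, 0]
  ]
}}

```text
t: 13.4
eef_pos: [602.9, -6.8, 87.7]
tcp_rot: [3.141, -0.0, 1.385]
ft_force: [0.6, 0.8, 3.0]
opening: 0.167
grip_force: 30.0
```

Emit:
{"fn": "arm_command", "kwargs": {
  "targets": [
    [0, 0, 1, 0, 0],
    [0, 0, 1, 0, 0],
    [0, 0, 1, 0, 0],
    [0, 0, 1, 0, 0]
  ]
}}

```text
t: 13.8
eef_pos: [603.0, -6.8, 87.3]
tcp_rot: [3.141, -0.0, 1.385]
ft_force: [-1.3, 0.2, 10.2]
opening: 0.167
grip_force: 30.0
```

Emit:
{"fn": "arm_command", "kwargs": {
  "targets": [
    [0, 0, 0.5, 0, 0],
    [0, 0, 0.5, 0, 0],
    [0, 0, 0.5, 0, 0],
    [0, 0, 0.5, 0, 0],
    [0, 0, 0.5, 0, 0]
  ]
}}

```text
t: 14.3
eef_pos: [603.1, -6.8, 87.2]
tcp_rot: [3.14, -0.0, 1.385]
ft_force: [-2.8, 1.2, 12.7]
opening: 0.168
grip_force: 30.0
```

The force now climbs with no further travel, so the button is fully down and held. I'm handing in.

```bash
python3 -c "
from cell import env
print(env.job_done())"
```

```text
the job is handed in; nothing more can be done
None
```

The slug is released in the free pocket with its tab through the slot, and I handed the job in at about 14 s with the gripped hex key holding the button on its stop at about 13 N; the hand-in gave no verdict.

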